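Stand the multimeter up on its kickstand

ROBOT

A 6-joint arm with a two-finger parallel gripper is mounted at the origin on the work surface. World frame = base frame: x ahead of the robot, y to its left, z up, the work surface at z = 0. Lengths are in m, angles in rad, forces in N, time in s.
With the tool pointing down it reaches from about 0.375 to 0.9 m from the base axis. Payload 3.1 kg.
Tool frame: the origin (TCP) lies on the centre line of the jaws, within the pads' length; the fingertips stand robot.tip_reach ahead of it and the grasp point (between the pads) lies 8 mm behind it (robot.tip_reach is the distance from the TCP to the fingertips, in m); z points along the fingers, y is the line along which they close (so a half turn about z gives the same grasp; the last joint's range is limited). The gripper opens to 87 mm and grips with 3 to 60 N. Pads are 19 mm wide; open, the fingers measure 117 mm over their backs; the gripper's body (75 mm by 190 mm) begins 51 mm behind the grasp point.
Start: joints at [1.153, 0.527, 1.433, -0, 1.181, -0.178], TCP at [0.148, 0.607, 0.202] pointing down, gripper open.
Joint ranges: [-3.08, 3.08], [-0.75, 2.2], [0.22, 2.44], [-1.43, 4.57], [0, 2.65], [-2.85, 2.85]. Speed limits (rad/s): [2.79, 2.79, 3.14, 3.14, 3.14, 3.14].

INTERFACE

Orientations are given as a unit quaternion [x, y, z, w].
In Python, from rig import robot gives the robot as it stands.
- The arm moves only by the tool jog_arm, never from a script. Its argument "motion" is one flat list of numbers, 7 for each row, row after row: the shift along the tool's x, y, z scaled (see below), then the turn, a rotation vector about the tool's x, y, z scaled (see below), then the gripper's target within -1 to 1 (shut at 1, half-way at 0, fully open at -1). In form: [x, y, z, rx, ry, rz, hand, x, y, z, rx, ry, rz, hand, ...]. A call has 1 to 12 rows; each row shifts and turns the commanded pose from where the row before left it, along the tool's axes as they then stand; what a row does not reach is not made up. The controller multiplies each number of a shift by 4 cm and each number of a turn by 4 degrees. A row lasts 1/8 s, in which the tool goes at most 62.5 mm and 10.7 degrees, less where a joint would pass 70% of its speed; a pose out of reach is approached as far as the arm can. A call with a number of a shift or a turn outside -1 to 1 is refused whole. A call with a gripper value outside its range is refused whole. The fingers move at their own pace and stop on an object; "grip_force" is the grip in N (left out, the last holds). Time passes only in rows, so rows that do not move let the fingers close. It gives the time, the measured TCP pose, the force, the opening and the grip force at its end, in the units of the state.
- robot.get_obs(): the state, without advancing time (a new reading comes with each control period).
- robot.camera(name): name is "side" or "top" or "wrist"; returns the picture (480x640x3 uint8, blue, green, red); there is no depth.
- robot.calibration(name): a dict with "fx", "fy", "cx", "cy" (pixels), "R" (3x3) and "t" (3): a world point X has camera coordinates R X + t; the wrist camera has in their place "T_tool_cam" (4x4, takes a point from camera to tool coordinates, whose origin is the TCP and whose axes are the flange's). Camera axes: x right, y down, z forward; pixel columns grow to the right and rows downward; lengths in m; the calibration is good to about 2 mm. A picture is of the moment at which its call begins: read the wrist's pose just before it. calibration takes no time and is no camera call.
- robot.hand_in(): hands the job in; it is judged then, once.
The state is a dict: "time": time; "q": joint angles; "joint_velocities": joint speeds; "joint_torque": joint torques, N m; "position": TCP position; "tool_rot": TCP orientation; "ft_force": force on the tool from outside, world axes, zero at the start; "moment": the same for the moment, N m; "grip_width": finger opening in m; "grip_force": force on a finger pad.
Only numpy, scipy, OpenCV 4.12 (cv2) and the standard library are available. Lean on these libraries where they do the work, as an engineer would, in place of code of your own. Each camera call takes 0.05 s, during which the arm holds its last target. There are 200 camera calls.

TASK

The multimeter lies on its face on the bench. While it lies there, fold the kickstand on its back out all the way, then stand the meter up on its bottom end so that it leans back steadily on the kickstand, with its display readable. Let go of it, and leave the other equipment on the bench where it is.

Things in the scene. Friction and masses are not known exactly. Their poses are not given: they have to be found in the camera images.
- meter_center (a point): Centre of the multimeter: grey plastic box 165 mm long, 64 wide, 44 thick, 0.45 kg, square ends. x points along its length to the head end, y across its width, z out of its back. It starts face down: z up, centre 22 mm above the bench, head end to the robot's left (within 30 degrees). In the end it leans back about 30 degrees from upright: head up, back facing down and rearward.
- meter_heel (a point): Middle of the edge where the meter's bottom end meets its back, at x = -82.5, z = +22 mm from the centre, in the same axes. Standing on its kickstand the meter rests on this edge and on the kickstand's foot. It can also stand upright by itself on its flat bottom end, 64 x 44 mm.
- stand_hinge (a point): Middle of the kickstand's hinge axis, at x = +25.5, z = +28 mm from the meter's centre (6 mm above the back), in the same axes. The hinge runs along the meter's y.
- stand_foot (a point): Middle of the kickstand's foot, a black rubber bar 12 mm thick, 50 mm long, parallel to the hinge and 96 mm from it. The stand is an aluminium frame of two arms 12 mm thick, 50 mm over their outer sides (as wide as the foot), folded on the meter's back, its foot axis 12 mm from the meter's bottom end. It can be pinched from above by its two sides near the foot.
- stand (a joint): Opening of the kickstand in rad: 0 folded flat on the back, 1.02 fully out against its stop. The foot swings up off the back and over towards the head. The hinge is stiff (0.07 N m of friction): it stays where it is left and, fully out, carries the meter; only partly out, it may fold up again when the foot is dragged over the bench.
- pump: Bystander: squat metal pump with a round bolted head, 110 x 92 x 110 mm; origin at the centre of its underside.
- gauge: Bystander: round steel pressure gauge and small black-handled valve on a brass fitting, 100 x 60 x 65 mm; origin at the centre of its underside.
- controlbox: Bystander: white plastic box with a small dark display window, 80 x 120 x 55 mm; origin at the centre of its underside.
- flask: Bystander: clear standing sample bottle with a black cap, 84 mm across, 190 mm tall; origin at the centre of its underside.
Not all that is in view belongs to the job. Leave any green look-alike of the part that bears meter_center alone.

How it is judged:
On the way:
1. the kickstand is folded out (more than 0.85 rad) while the meter still lies on its face (value of joint stand above 0.85 rad and angle between meter_center's own z axis and vertical below 0.25 rad and height (world z) of meter_center below 0.04 m), for 0.2 s.
At the end, for the whole second after the job is handed in: The kickstand is out (more than 0.85 rad) and the meter stands by itself, head up, on its heel edge (under 10 mm above the bench) and on the stand's foot (its axis under 14 mm above the bench), leaning 22 to 39 degrees from vertical (30 when it rests properly) (value of joint stand above 0.85 rad and angle between meter_center's own x axis and vertical between 0.38 and 0.68 rad and height (world z) of meter_heel below 0.01 m and height (world z) of stand_foot below 0.014 m); the robot touches nothing.
It fails at once if the pump is moved more than 30 mm (distance of pump from where it was at the start of the episode above 0.03 m).
It fails at once if the gauge is moved more than 30 mm (distance of gauge from where it was at the start of the episode above 0.03 m).
It fails at once if the control box is moved more than 30 mm (distance of controlbox from where it was at the start of the episode above 0.03 m).
It fails at once if the flask is moved more than 30 mm (distance of flask from where it was at the start of the episode above 0.03 m).
It also fails if it takes over 64 s, if anything falls off the work surface, if the arm or the gripper's body presses on something with over 40 N, if the wrist force passes 120 N, or if a joint passes its speed limit or range.

## Working session

There is one attempt and no reset: what is moved stays moved. The work goes in short steps, Python scripts to look and compute and a tool call to move; the robot and the scene stay as the last step left them, time stands still between calls to the robot, and variables do not carry over. Pictures are saved under pics/ and viewed, at most 10 in all, crops included, and the job is handed in when it is done.

Besides the shell and the picture viewer there is one more tool, called after ">>>" by a JSON object that holds its "api" and its "payload", one argument or row to a line. jog_arm: Moves the arm, as the interface text tells. Shifts and turns lie within -1 to 1; 1 stands for 4 cm of shift or 4 degrees of turn. Its arguments: {"type":"object","properties":{"motion":{"type":"array","items":{"type":"number"}},"grip_force":{"type":"number"}},"required":["motion"]}

```bash
mkdir -p pics; ls; python3 - <<'E'
from rig import robot
import cv2,numpy as np
print(robot.get_obs(), robot.tip_reach)
a=robot.camera("top");b=robot.camera("side")
cv2.imwrite("pics/top0.png",a);cv2.imwrite("pics/side0.png",b)
for n in("top","side","wrist"):print(n,robot.calibration(n))
E
```

```text
pics
{'time': 0.0, 'q': array([ 1.15347919e+00,  5.28452017e-01,  1.43388877e+00, -3.70336995e-05,
        1.18140990e+00, -1.78515404e-01]), 'joint_velocities': array([-0.00084334,  0.00010693, -0.0001413 , -0.00028978, -0.00077448,
       -0.00222457]), 'joint_torque': array([ 8.19181842e-04, -4.40046608e+01, -1.76593727e+01,  6.35140669e-02,
        5.82178950e-02, -1.37995485e-04]), 'position': array([0.14750931, 0.60654627, 0.20138469]), 'tool_rot': array([ 1.19110296e-01,  9.92880442e-01, -1.03651163e-03, -3.00353514e-04]), 'ft_force': array([-0.53439388, -0.61926197,  0.394872  ]), 'moment': array([ 0.01232731,  0.0305754 , -0.01301879]), 'grip_force': 0.0, 'grip_width': 0.08741294933177254} 0.011
top {'fx': 506.58999788499773, 'fy': 506.58999788499773, 'cx': 319.73039833464645, 'cy': 239.70899746741145, 'R': array([[ 8.49199791e-02, -9.96387764e-01, -1.47537954e-04],
       [-9.76043492e-01, -8.31563095e-02, -2.01057530e-01],
       [ 2.00318994e-01,  1.72178047e-02, -9.79579424e-01]]), 't': array([-0.04344902,  0.51657105,  1.07866162])}
side {'fx': 601.217970778878, 'fy': 601.217970778878, 'cx': 315.15902718771764, 'cy': 234.22488773280782, 'R': array([[ 0.9342142 , -0.35633485,  0.01641045],
       [-0.18544399, -0.52445464, -0.83099811],
       [ 0.30472013,  0.77328701, -0.55603313]]), 't': array([-0.47850101,  0.1622101 ,  1.15540875])}
wrist {'fx': 376.52865336833486, 'fy': 376.52865336833486, 'cx': 313.0139563458451, 'cy': 238.3772079438648, 'T_tool_cam': array([[-1.04057959e-04, -9.58997296e-01, -2.83415199e-01,
         7.74484305e-02],
       [ 9.99999417e-01,  2.04773688e-04, -1.06005364e-03,
         4.90413794e-04],
       [ 1.07462455e-03, -2.83415144e-01,  9.58996716e-01,
        -1.82570283e-01],
       [ 0.00000000e+00,  0.00000000e+00,  0.00000000e+00,
         1.00000000e+00]])}
```

View pics/top0.png

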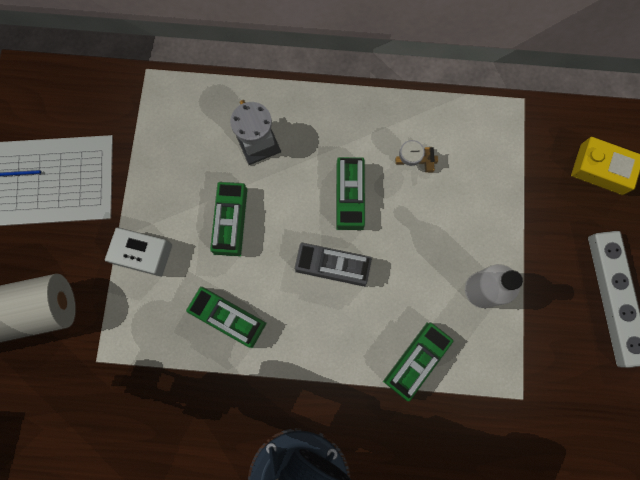

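View pics/side0.png

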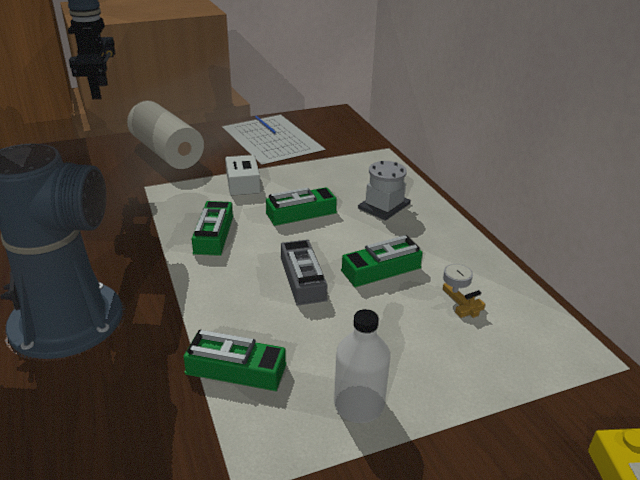

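Candidates (top view): the grey meter at (334,264); green look-alikes at (228,218), (350,193), (227,317) and (419,361). I choose the grey one, with its head at the left (305,257) and the foot at the right (368,269). I'll check this in a crop.

```bash
cat > h.py <<'E'
from rig import robot
import numpy as np, cv2
from scipy.spatial.transform import Rotation as Ro
def cam(name):
    c=robot.calibration(name); K=np.array([[c['fx'],0,c['cx']],[0,c['fy'],c['cy']],[0,0,1]])
    if name=='wrist':
        o=robot.get_obs(); T=np.eye(4);T[:3,:3]=Ro.from_quat(o['tool_rot']).as_matrix();T[:3,3]=o['position']
        M=np.linalg.inv(T@c['T_tool_cam']); return K,M[:3,:3],M[:3,3]
    return K,c['R'],c['t']
def ray(C,uv):
    K,R,t=C; d=R.T@np.linalg.solve(K,[*uv,1]); return -R.T@t,d
def onz(C,uv,z):
    o,d=ray(C,uv); return o+d*(z-o[2])/d[2]
def proj(C,X):
    K,R,t=C; p=K@(R@np.asarray(X,float)+t); return p[:2]/p[2]
E
python3 - <<'E'
from h import *
im=cv2.imread("pics/top0.png")
c=cv2.resize(im[225:305,280:390],None,fx=6,fy=6,interpolation=cv2.INTER_CUBIC)
cv2.imwrite("pics/c0.png",c)
C=cam('top')
hsv=cv2.cvtColor(im,cv2.COLOR_BGR2HSV)
for uv in[(305,244),(371,255),(365,285),(296,270)]:print(uv,onz(C,uv,.044))
E
```

```text
(305, 244) [0.50751398 0.03284538 0.044     ]
(371, 255) [ 0.49507982 -0.11647222  0.044     ]
(365, 285) [ 0.42683707 -0.1076115   0.044     ]
(296, 270) [0.44716761 0.04743276 0.044     ]
```

View pics/c0.png

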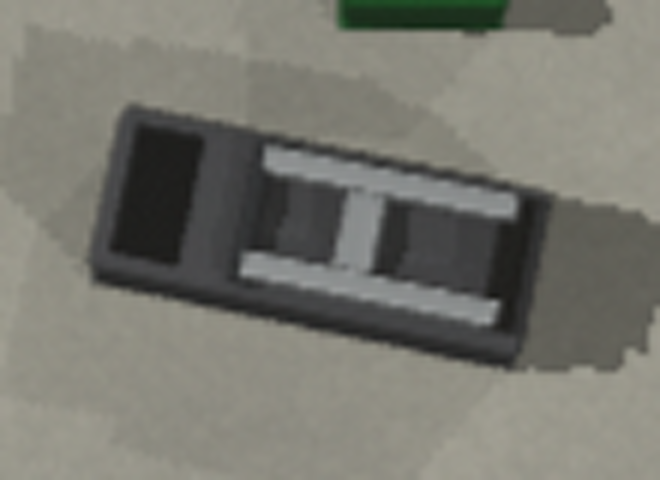

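The crop shows the grey meter face down: the black patch on its head end is at crop left (155,195), the hinge is near (255,215), and the black foot bar is at the right (508,260). The green units are not involved.

```bash
cat >> h.py <<'E'
def pose():
    o=robot.get_obs(); return o['position'],Ro.from_quat(o['tool_rot'])
def delta(P,R):
    """total move to target in tool axes: rows-units of shift and turn"""
    p,r=pose(); return np.round(r.inv().apply(np.array(P)-p)/.04,2), np.round(np.degrees((r.inv()*R).as_rotvec())/4,2)
E
python3 - <<'E'
from h import *
C=cam('top')
f=lambda c,z:onz(C,((c[0]+.5)/6-.5+280,(c[1]+.5)/6-.5+225),z)
P=[f(c,.044) for c in[(130,105),(552,195),(520,340),(97,264)]]
tl,tr,br,bl=P
print(P, np.mean(P,0), np.linalg.norm(tl-tr),np.linalg.norm(bl-br),np.linalg.norm(tl-bl),np.linalg.norm(tr-br))
d=(tl+bl-tr-br)[:2];print('yaw',np.degrees(np.arctan2(d[1],d[0])))
foot=(f((525,200),.05)+f((492,320),.05))/2; print('foot approx',foot)
s=[f(c,.056) for c in[(265,157),(518,206),(497,313),(241,267)]];d=(s[0]+s[3]-s[1]-s[2])[:2];print('armyaw',np.degrees(np.arctan2(d[1],d[0])),s)
print(pose()[1].as_matrix())
print([a for a in dir(robot) if a[0]!='_'])
E
```

```text
[array([0.51117071, 0.04164235, 0.044     ]), array([ 0.49047718, -0.118076  ,  0.044     ]), array([ 0.43537213, -0.1098098 ,  0.044     ]), array([0.45028357, 0.04828635, 0.044     ])] [ 0.4718259  -0.03448928  0.044     ] 0.16105332293828054 0.1587978074288229 0.061248564582350354 0.05572160300042314
yaw 83.60777062353904
foot approx [ 0.46388742 -0.10314418  0.05      ]
armyaw 84.16376784592575 [array([ 0.49354331, -0.01049002,  0.056     ]), array([ 0.48318276, -0.10480521,  0.056     ]), array([ 0.44300159, -0.09979868,  0.056     ]), array([ 0.45195717, -0.00513876,  0.056     ])]
[[-9.71621429e-01  2.36539960e-01 -8.04341076e-04]
 [ 2.36541063e-01  9.71619808e-01 -1.80931562e-03]
 [ 3.53538277e-04 -1.94822952e-03 -9.99998040e-01]]
['Unreachable', 'calibration', 'camera', 'get_obs', 'hand_in', 'tip_reach']
```

```bash
cat >> h.py <<'E'
from scipy.linalg import fractional_matrix_power as fmp
XM=np.array([.108,.994,0]);YM=np.array([-.994,.108,0])
def rot(phi):
    """tool y=-YM, tool z in plane (XM,Z) at angle phi (deg); -90 = down"""
    a=np.radians(phi); z=XM*np.cos(a)+np.array([0,0,np.sin(a)]); y=-YM
    return Ro.from_matrix(np.c_[np.cross(y,z),y,z])
def H(p,R):
    T=np.eye(4);T[:3,:3]=R.as_matrix();T[:3,3]=p;return T
def row(n,P,R,src=None):
    """one of n equal rows (constant twist) from src (or measured pose) to P,R"""
    T0=H(*(src or pose())); A=np.real(fmp(np.linalg.inv(T0)@H(P,R),1/n))
    print(n,np.round(A[:3,3]/.04,3),np.round(np.degrees(Ro.from_matrix(A[:3,:3]).as_rotvec())/4,3))
E
python3 - <<'E'
from h import *
row(24,[.463,-.105,.20],rot(-90))
E
```

```text
24 [-0.863 -0.197  0.002] [-0.001  0.001  0.86 ]
```

>>> {"api": "jog_arm", "payload": {
  "motion": [-0.863,-0.197,0,0,0,0.86,-1,-0.863,-0.197,0,0,0,0.86,-1,-0.863,-0.197,0,0,0,0.86,-1,-0.863,-0.197,0,0,0,0.86,-1,-0.863,-0.197,0,0,0,0.86,-1,-0.863,-0.197,0,0,0,0.86,-1,-0.863,-0.197,0,0,0,0.86,-1,-0.863,-0.197,0,0,0,0.86,-1,-0.863,-0.197,0,0,0,0.86,-1,-0.863,-0.197,0,0,0,0.86,-1,-0.863,-0.197,0,0,0,0.86,-1,-0.863,-0.197,0,0,0,0.86,-1]
}}

```text
time: 1.6
position: [0.4398, 0.3097, 0.202]
tool_rot: [0.462, 0.887, -0.0, -0.0]
ft_force: [0.3, -0.4, 0.4]
grip_width: 0.0872
grip_force: 0.0
```

>>> {"api": "jog_arm", "payload": {
  "motion": [-0.863,-0.197,0,0,0,0.86,-1,-0.863,-0.197,0,0,0,0.86,-1,-0.863,-0.197,0,0,0,0.86,-1,-0.863,-0.197,0,0,0,0.86,-1,-0.863,-0.197,0,0,0,0.86,-1,-0.863,-0.197,0,0,0,0.86,-1,-0.863,-0.197,0,0,0,0.86,-1,-0.863,-0.197,0,0,0,0.86,-1,-0.863,-0.197,0,0,0,0.86,-1,-0.863,-0.197,0,0,0,0.86,-1,-0.863,-0.197,0,0,0,0.86,-1,-0.863,-0.197,0,0,0,0.86,-1]
}}

```text
time: 3.1
position: [0.4627, -0.1054, 0.2021]
tool_rot: [0.745, 0.667, -0.0, -0.0]
ft_force: [0.5, -0.6, 0.5]
grip_width: 0.087
grip_force: 0.0
```

```bash
python3 - <<'E'
from h import *
print(robot.get_obs()['q'],pose()[0])
np.save('wp.npy',np.array([*pose()[0],*pose()[1].as_quat()]))
im=robot.camera('wrist');cv2.imwrite('pics/w1.png',im)
E
```

```text
[-4.60016980e-01  3.26623874e-01  1.79904957e+00  1.64504898e-06
  1.01632316e+00 -3.49110093e-01] [ 0.4626666  -0.10535916  0.20210722]
```

View pics/w1.png

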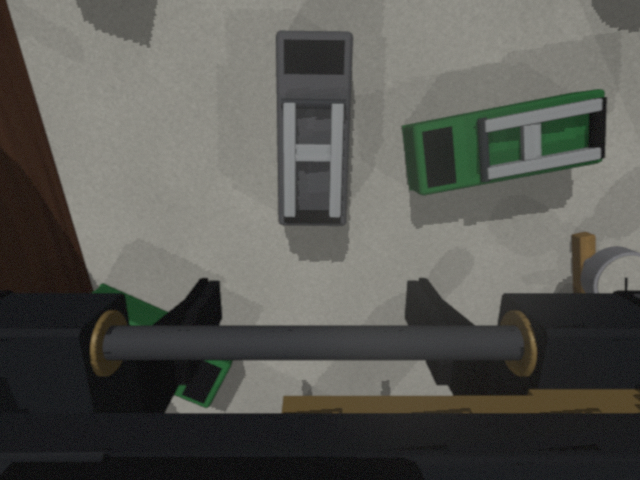

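The wrist view shows the grey meter aligned with the tool: the arms run from (283,103) and (342,103) down to (283,217) and (341,217), the bottom end of the back is near row 224, and the head edge is near row 31.

```bash
python3 - <<'E'
from h import *
C=cam('wrist')
for z,l in((.056,[(283,103),(343,103),(283,217),(341,217)]),(.044,[(277,31),(353,33),(280,224),(347,224)])):
    p=[onz(C,c,z) for c in l]; print(np.round(p,4)); d=(p[0]+p[1]-p[2]-p[3])[:2];print(np.mean(p,0),np.degrees(np.arctan2(d[1],d[0])))
    print([round(float(q@XM),4) for q in p],[round(float(q@YM),4) for q in p])
p,r=pose();print(p@XM,p@YM, delta([.463,-.105,.058],rot(-90)))
E
```

```text
[[ 0.449  -0.0103  0.056 ]
 [ 0.498  -0.0159  0.056 ]
 [ 0.4358 -0.1056  0.056 ]
 [ 0.4874 -0.1115  0.056 ]]
[ 0.46754634 -0.06085974  0.056     ] 82.93479793257283
[0.0382, 0.0379, -0.0579, -0.0582] [-0.4474, -0.4967, -0.4446, -0.4966]
[[ 0.4508  0.0455  0.044 ]
 [ 0.5119  0.037   0.044 ]
 [ 0.4308 -0.1147  0.044 ]
 [ 0.4929 -0.1218  0.044 ]]
[ 0.47161026 -0.03851879  0.044     ] 83.04880871595043
[0.0939, 0.0921, -0.0675, -0.0678] [-0.4432, -0.5048, -0.4406, -0.5031]
-0.0583940750673128 -0.47115181277678186 (array([0.11, 0.01, 3.6 ]), array([-0.01,  0.04, -0.08]))
```

>>> {"api": "jog_arm", "payload": {
  "motion": [0,0,0.9,0,0,0,-1,0,0,0.9,0,0,0,-1,0,0,0.9,0,0,0,-1,0,0,0.6,0,0,0,-1,0,0,0.34,0,0,0,-1,0,0,0,0,0,0,0.5,0,0,0,0,0,0,1,0,0,0,0,0,0,1,0,0,0,0,0,0,1],
  "grip_force": 8
}}

```text
time: 4.28
position: [0.4635, -0.1045, 0.0575]
tool_rot: [0.745, 0.668, 0.0, 0.001]
ft_force: [0.2, 0.7, 0.2]
grip_width: 0.0546
grip_force: 0.0
```

```bash
python3 - <<'E'
from h import *
p,r=pose()
off=r.inv().apply([0,0,.050-p[2]])   # foot in tool frame
f0=p+np.array([0,0,.050-p[2]])
h=f0+.096*XM
prev=(p,r)
for k in range(1,16):
    th=np.radians(4.0*k)
    f=h+.096*(-np.cos(th)*XM+np.sin(th)*np.array([0,0,1])); R=rot(-90-2*k); P=f-R.apply(off)
    row(1,P,R,prev); prev=(P,R)
print(f,P)
E
```

```text
1 [ 0.012  0.001 -0.167] [ 0.021 -0.492 -0.01 ]
1 [ 0.018  0.    -0.167] [ 0.  -0.5 -0. ]
1 [ 0.024  0.    -0.166] [-0.  -0.5 -0. ]
1 [ 0.03   0.    -0.166] [ 0.  -0.5  0. ]
1 [ 0.036  0.    -0.165] [-0.  -0.5  0. ]
1 [ 0.041 -0.    -0.164] [-0.  -0.5 -0. ]
1 [ 0.047  0.    -0.162] [ 0.  -0.5 -0. ]
1 [ 0.053  0.    -0.161] [-0.  -0.5 -0. ]
1 [ 0.058  0.    -0.159] [ 0.  -0.5  0. ]
1 [ 0.064 -0.    -0.157] [-0.  -0.5 -0. ]
1 [ 0.069  0.    -0.155] [ 0.  -0.5 -0. ]
1 [ 0.075  0.    -0.153] [-0.  -0.5 -0. ]
1 [ 0.08  0.   -0.15] [ 0.  -0.5  0. ]
1 [ 0.085  0.    -0.148] [-0.  -0.5 -0. ]
1 [ 0.09  -0.    -0.145] [ 0.  -0.5 -0. ]
[ 0.46873139 -0.05675628  0.13313844] [ 0.46914479 -0.05305377  0.13960017]
```

>>> {"api": "jog_arm", "payload": {
  "motion": [0,0,0,0,0,0,1,0,0,0,0,0,0,1]
}}

```text
time: 4.53
position: [0.4632, -0.1043, 0.0569]
tool_rot: [0.745, 0.668, 0.0, 0.0]
ft_force: [0.6, -0.5, -0.2]
grip_width: 0.0351
grip_force: 0.0
```

```bash
python3 - <<'E'
from h import *
im=robot.camera('wrist');b=robot.camera('side')
x=np.hstack([cv2.resize(im[180:460,120:520],(400,280)),cv2.resize(b[210:350,220:420],(400,280))])
cv2.imwrite('pics/c2.png',x);print(robot.get_obs()['grip_width'],robot.get_obs()['grip_force'])
E
```

```text
0.027135458065642833 0.0
```

View pics/c2.png

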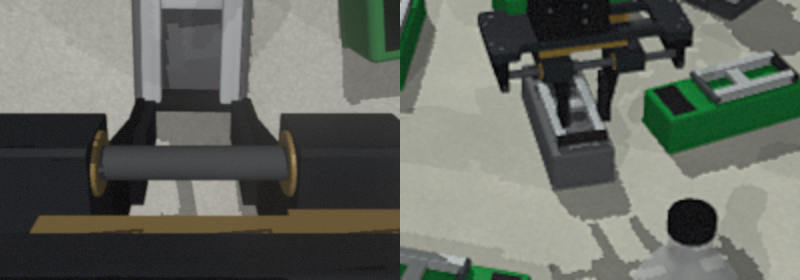

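The left half shows the fingers closing beyond the meter's end with nothing between them. The right half shows the fingertips at about (565,120) and (605,115). I'll check this against the projected tip positions.

```bash
python3 - <<'E'
from h import *
p,r=pose();w=robot.get_obs()['grip_width'];print(w,p,robot.get_obs()['q'])
C=cam('side')
g=lambda X:np.round((proj(C,X)-[220,210])*2+[400,0],0)
for s in(-1,1):
    print('tip',g(p+r.apply([0,s*w/2,.011])),'20mm further',g(p+r.apply([0,s*w/2,.031])))
c=.0127*XM-.4715*YM*-1*-1 if 0 else .0127*XM+(-.4715)*YM
for n,x,y,z in[('footL',-.0705,.025,.05),('footR',-.0705,-.025,.05),('endL',-.0825,.032,.044),('endR',-.0825,-.032,.044),('hinge',.0255,0,.05),('headL',.0825,.032,.044)]:
    print(n,g(c+x*XM+y*YM+[0,0,z]))
b=robot.camera('side');cv2.imwrite('pics/c3.png',cv2.resize(b[210:340,230:390],(800,600*1),interpolation=cv2.INTER_CUBIC)[:600])
E
```

```text
0.027135458065642833 [ 0.46309867 -0.10428968  0.05679462] [-4.57531935e-01  5.80233140e-01  1.92979324e+00  2.07719204e-05
  6.31536635e-01 -3.48569626e-01]
tip [569. 144.] 20mm further [569. 160.]
tip [596. 140.] 20mm further [595. 156.]
footL [558. 145.]
footR [608. 138.]
endL [554. 159.]
endR [618. 149.]
hinge [560.  86.]
headL [519.  65.]
```

View pics/c3.png

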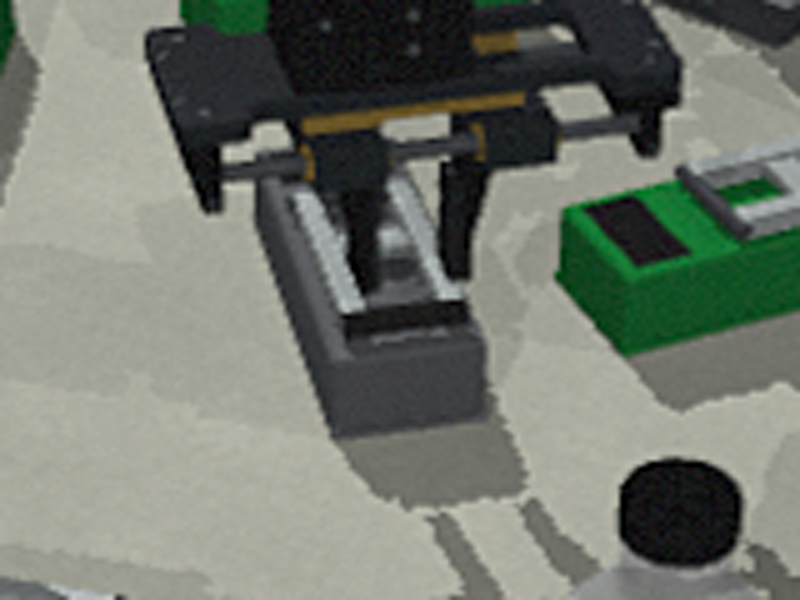

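The visible tips at (362,285) and (455,280) are higher than the reported pose implies, so I'll estimate the real tip height from this view.

```bash
python3 - <<'E'
from h import *
p,r=pose();C=cam('side');w=robot.get_obs()['grip_width']
for c in[(362,287),(455,282)]:
    uv=(230+c[0]/5,210+c[1]/4.615); o,d=ray(C,uv)
    for dx in(-.0095,0,.0095):
        s=((p@XM+dx)-o@XM)/(d@XM); X=o+s*d; print(dx,X,(X-p)@YM)
c=cam('wrist');
for dz in(.011,0,-.01,-.02,-.03):print(dz,[np.round(proj(c,p+r.apply([x,.0435,dz]))) for x in(-.0095,.0095)])
E
```

```text
-0.0095 [ 0.44191304 -0.11154927  0.07884097] 0.02025952828335008
0 [ 0.4452715  -0.10235683  0.07135587] 0.01791400015522592
0.0095 [ 0.44862997 -0.09316439  0.06387076] 0.015568472027101772
-0.0095 [ 0.47896862 -0.11557543  0.07486107] -0.01700854410382973
0 [ 0.48271981 -0.10642566  0.06733378] -0.01974905155043815
0.0095 [ 0.486471   -0.09727589  0.0598065 ] -0.022489558997046646
0.011 [array([390., 290.]), array([392., 258.])]
0 [array([394., 299.]), array([396., 265.])]
-0.01 [array([398., 308.]), array([401., 273.])]
-0.02 [array([403., 317.]), array([406., 281.])]
-0.03 [array([408., 328.]), array([411., 290.])]
```

>>> {"api": "jog_arm", "payload": {
  "motion": [0,0,0,0,0,0,-0.33,0,0,0,0,0,0,-0.33,0,0,0,0,0,0,-0.33,0,0,0,0,0,0,-0.33,0,0,0,0,0,0,-0.33]
}}

```text
time: 5.3
position: [0.4631, -0.1043, 0.0567]
tool_rot: [0.745, 0.668, -0.0, -0.0]
ft_force: [0.2, 0.6, 0.2]
grip_width: 0.0566
grip_force: 0.0
```

>>> {"api": "jog_arm", "payload": {
  "motion": [0,0,0.15,0,0,0,-0.33,0,0,0.15,0,0,0,-0.33,0,0,0.15,0,0,0,-0.33,0,0,0.05,0,0,0,-0.33,0,0,0,0,0,0,-0.33]
}}

```text
time: 5.92
position: [0.4629, -0.1042, 0.0365]
tool_rot: [0.745, 0.668, -0.0, -0.0]
ft_force: [0.8, 0.5, 0.4]
grip_width: 0.0581
grip_force: 0.0
```

>>> {"api": "jog_arm", "payload": {
  "motion": [0,0,0.05,0,0,0,-0.33,0,0,0.05,0,0,0,-0.33,0,0,0.05,0,0,0,-0.33,0,0,0,0,0,0,-0.33]
}}

```text
time: 6.42
position: [0.463, -0.1042, 0.0306]
tool_rot: [0.745, 0.668, -0.0, -0.0]
ft_force: [-0.0, 0.1, -0.3]
grip_width: 0.0577
grip_force: 0.0
```

>>> {"api": "jog_arm", "payload": {
  "motion": [0,0,0.05,0,0,0,-0.33,0,0,0,0,0,0,-0.33]
}}

```text
time: 6.68
position: [0.463, -0.1043, 0.0286]
tool_rot: [0.745, 0.668, -0.0, -0.0]
ft_force: [0.0, 0.4, -0.4]
grip_width: 0.058
grip_force: 0.0
```

>>> {"api": "jog_arm", "payload": {
  "motion": [0,0,0.04,0,0,0,-0.33,0,0,0,0,0,0,-0.33]
}}

```text
time: 6.92
position: [0.463, -0.1043, 0.027]
tool_rot: [0.745, 0.668, -0.0, -0.0]
ft_force: [0.0, -0.3, -0.4]
grip_width: 0.0581
grip_force: 0.0
```

>>> {"api": "jog_arm", "payload": {
  "motion": [0,0,0,0,0,0,0,0,0,0,0,0,0,0.2,0,0,0,0,0,0,0.2,0,0,0,0,0,0,0.2],
  "grip_force": 8
}}

```text
time: 7.42
position: [0.4628, -0.1043, 0.0271]
tool_rot: [0.744, 0.668, -0.0, -0.0]
ft_force: [-1.6, 0.1, 0.7]
grip_width: 0.0498
grip_force: 8.0
```

```bash
python3 - <<'E'
from h import *
p,r=pose()
f0=np.array([*p[:2],.051]); off=r.inv().apply(f0-p); h=f0+.0935*XM
h[2]=.05
prev=(p,rot(-90));n=16
for k in range(1,n+1):
    th=np.radians(61/n*k)
    f=h+.0935*(-np.cos(th)*XM+np.sin(th)*np.array([0,0,1]))+[0,0,.001]; R=rot(-90-2*k); P=f-R.apply(off)
    row(1,P,R,prev); prev=(P,R)
E
```

```text
1 [-0.016  0.    -0.156] [-0.  -0.5  0. ]
1 [-0.011  0.    -0.156] [ 0.  -0.5 -0. ]
1 [-0.006  0.    -0.155] [-0.  -0.5 -0. ]
1 [-0.001  0.    -0.155] [ 0.  -0.5  0. ]
1 [ 0.004  0.    -0.154] [-0.  -0.5  0. ]
1 [ 0.009  0.    -0.153] [-0.  -0.5 -0. ]
1 [ 0.014  0.    -0.152] [ 0.  -0.5 -0. ]
1 [ 0.018 -0.    -0.151] [-0.  -0.5 -0. ]
1 [ 0.023  0.    -0.15 ] [ 0.  -0.5  0. ]
1 [ 0.028  0.    -0.148] [-0.  -0.5 -0. ]
1 [ 0.032  0.    -0.146] [ 0.  -0.5 -0. ]
1 [ 0.037 -0.    -0.145] [-0.  -0.5 -0. ]
1 [ 0.042  0.    -0.143] [ 0.  -0.5  0. ]
1 [ 0.046 -0.    -0.141] [-0.  -0.5 -0. ]
1 [ 0.05   0.    -0.139] [ 0.  -0.5 -0. ]
1 [ 0.055 -0.    -0.136] [-0.  -0.5  0. ]
```

>>> {"api": "jog_arm", "payload": {
  "motion": [-0.016,0,-0.156,0,-0.5,0,0.2,-0.011,0,-0.156,0,-0.5,0,0.2,-0.006,0,-0.155,0,-0.5,0,0.2,-0.001,0,-0.155,0,-0.5,0,0.2]
}}

```text
time: 7.92
position: [0.463, -0.1041, 0.052]
tool_rot: [0.743, 0.666, -0.052, 0.047]
ft_force: [0.3, 1.0, -2.4]
grip_width: 0.0499
grip_force: 8.0
```

>>> {"api": "jog_arm", "payload": {
  "motion": [0.004,0,-0.154,0,-0.5,0,0.2,0.009,0,-0.153,0,-0.5,0,0.2,0.014,0,-0.152,0,-0.5,0,0.2,0.018,0,-0.151,0,-0.5,0,0.2]
}}

```text
time: 8.43
position: [0.4638, -0.0976, 0.0755]
tool_rot: [0.738, 0.661, -0.104, 0.093]
ft_force: [-0.2, 1.6, -2.8]
grip_width: 0.0501
grip_force: 8.0
```

>>> {"api": "jog_arm", "payload": {
  "motion": [0.023,0,-0.15,0,-0.5,0,0.2,0.028,0,-0.148,0,-0.5,0,0.2,0.032,0,-0.146,0,-0.5,0,0.2,0.037,0,-0.145,0,-0.5,0,0.2]
}}

```text
time: 8.93
position: [0.4652, -0.0854, 0.0961]
tool_rot: [0.728, 0.653, -0.155, 0.139]
ft_force: [-0.6, 0.4, -2.5]
grip_width: 0.0502
grip_force: 8.0
```

>>> {"api": "jog_arm", "payload": {
  "motion": [0.042,0,-0.143,0,-0.5,0,0.2,0.046,0,-0.141,0,-0.5,0,0.2,0.05,0,-0.139,0,-0.5,0,0.2]
}}

```text
time: 9.3
position: [0.4666, -0.0731, 0.1088]
tool_rot: [0.719, 0.645, -0.193, 0.173]
ft_force: [0.4, -0.3, -3.2]
grip_width: 0.0499
grip_force: 8.0
```

```bash
python3 - <<'E'
from h import *
b=robot.camera('side');cv2.imwrite('pics/c4.png',cv2.resize(b[150:330,220:420],(660,594),interpolation=cv2.INTER_CUBIC))
o=robot.get_obs();print(o['grip_width'],o['ft_force'],o['position'])
E
```

```text
0.05002304865612859 [ 0.27499265  0.30625689 -0.9922861 ] [ 0.46682543 -0.07236432  0.10886957]
```

View pics/c4.png

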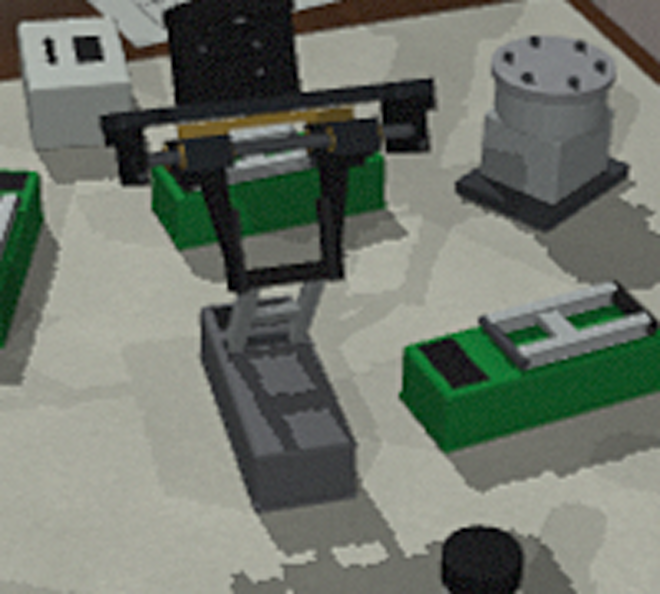

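The picture shows the stand swung up, with its black foot bar held at (285,278). I'll continue to the stop.

>>> {"api": "jog_arm", "payload": {
  "motion": [0.055,0,-0.136,0,-0.5,0,0.2,0.06,0,-0.13,0,-0.5,0,0.2]
}}

```text
time: 9.6
position: [0.4674, -0.0652, 0.1165]
tool_rot: [0.712, 0.638, -0.219, 0.196]
ft_force: [-0.5, -5.1, 3.0]
grip_width: 0.05
grip_force: 8.0
```

>>> {"api": "jog_arm", "payload": {
  "motion": [0.08,0,-0.09,0,0,0,0.2,0,0,0,0,0,0,0.2]
}}

```text
time: 9.85
position: [0.4678, -0.0613, 0.1186]
tool_rot: [0.711, 0.638, -0.22, 0.196]
ft_force: [-0.0, -6.2, 5.6]
grip_width: 0.0501
grip_force: 8.0
```

>>> {"api": "jog_arm", "payload": {
  "motion": [0,0,0,0,0,0,0.2,-0.02,0,0.03,0,0,0,-0.5,0,0,0,0,0,0,-1,0,0,0,0,0,0,-1,0,0,-0.8,0,0,0,-1,0,0,-0.9,0,0,0,-1,0.5,0,-0.5,0,1,0,-1,0.5,0,-0.5,0,1,0,-1,0.5,0,0,0,1,0,-1,0.5,0,0,0,1,0,-1]
}}

```text
time: 11.1
position: [0.482, 0.0691, 0.1692]
tool_rot: [0.735, 0.66, -0.115, 0.104]
ft_force: [0.9, 0.4, 0.6]
grip_width: 0.087
grip_force: 0.0
```

```bash
python3 - <<'E'
from h import *
o=robot.get_obs();print(o['position'],o['tool_rot'],o['q'],o['time'])
w=robot.camera('wrist');t=robot.camera('top');b=robot.camera('side');
cv2.imwrite('pics/b5.png',b);cv2.imwrite('pics/t5.png',t);cv2.imwrite('pics/w5.png',w)
x=np.hstack([cv2.resize(w,(520,390))[:,60:460],cv2.resize(b[150:345,220:420],(400,390),interpolation=cv2.INTER_CUBIC)])
cv2.imwrite('pics/c5.png',x)
E
```

```text
[0.48202175 0.06905012 0.16918145] [ 0.73533461  0.65972535 -0.11523544  0.10376061] [ 0.11425816  0.45640382  1.74386402 -0.3539782   1.04004999  0.4182326 ] 11.1
```

View pics/c5.png

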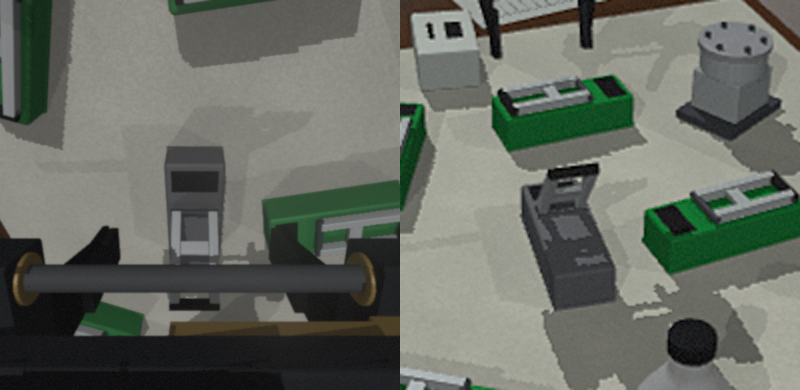

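The stand is fully open (foot bar at (573,172) in the right half) and the meter still lies flat, with the near end edge of its back from (554,273) to (615,262).

```bash
python3 - <<'E'
from h import *
C=cam('side')
f=lambda l,z:[np.round([X@XM,X@YM],4) for X in[onz(C,c,z) for c in l]]
print('old',f([(297,288),(327,283.7)],.044),f([(298,304.7)],0))
print('new',f([(297,286.5),(327.5,281)],.044),f([(299,303.5),(326,300)],0))
print('newhead',f([(220+122/2,150+190/2)],.044))
t=cv2.imread('pics/t5.png');t0=cv2.imread('pics/top0.png')
# shift of head-end edges between top views
g=cv2.cvtColor(t,cv2.COLOR_BGR2GRAY);a=cv2.cvtColor(t0,cv2.COLOR_BGR2GRAY)
print('row profile across bottom end', g[270,355:385],a[270,355:385])
print('top side', g[235:262,350],a[235:262,350])
print('head', g[257,288:312],a[257,288:312])
E
```

```text
old [array([-0.0658, -0.44  ]), array([-0.0665, -0.5006])] [array([-0.0647, -0.4423])]
new [array([-0.0613, -0.441 ]), array([-0.0585, -0.5039])] [array([-0.0616, -0.4451]), array([-0.0638, -0.5006])]
newhead [array([ 0.0853, -0.4401])]
row profile across bottom end [ 67  66  66  67  89  95  96  95  96  73  66  66  66  68  91 118 122 126
 125 123 123 124 124 124 122 122 123 126 124 126] [67 65 64 63 63 62 51 38 31 33 33 31 46 50 69 89 95 97 96 94 94 96 95 95
 93 94 95 96 96 96]
top side [178 179 177 179 178 177 178 166 161 165 171 142  65  35  36  36  37  36
  37  35  36  36  35  37  36  37  40] [140 139 138 139 139 138 140 138 128 127 132 133 133 133 133 132 131  79
  60 107 134 140 141 115  71  66  68]
head [172 171 171 164 158 156 155 156 141 104  95  95  56  37  36  37  38  37
  38  39  37  38  37  42] [133 133 132 132 123 120 121 121 107  80  73  74  44  32  31  30  30  32
  30  31  31  31  31  31]
```

```bash
python3 - <<'E'
from h import *
R=rot(-120); G=XM*.0745-YM*.472+[0,0,.027]; P=G+R.apply([0,0,.039]); Q=P-R.apply([0,0,.09])
print(P,Q); row(6,Q,R); row(5,P,R,(Q,R))
E
```

```text
[ 0.47510792  0.00369327 -0.00677626] [0.4799681  0.04842495 0.07116895]
6 [0.085 0.002 0.408] [-0.001 -0.498 -0.001]
5 [-0.    0.    0.45] [ 0. -0.  0.]
```

>>> {"api": "jog_arm", "payload": {
  "motion": [0.085,0,0.41,0,-0.5,0,-1,0.085,0,0.41,0,-0.5,0,-1,0.085,0,0.41,0,-0.5,0,-1,0.085,0,0.41,0,-0.5,0,-1,0.085,0,0.41,0,-0.5,0,-1,0.085,0,0.4,0,-0.5,0,-1,0,0,0.45,0,0,0,-1,0,0,0.45,0,0,0,-1,0,0,0,0,0,0,-1]
}}

```text
time: 12.38
position: [0.477, 0.03, 0.0392]
tool_rot: [0.719, 0.645, -0.194, 0.172]
ft_force: [0.6, 0.4, 0.5]
grip_width: 0.0873
grip_force: 0.0
```

>>> {"api": "jog_arm", "payload": {
  "motion": [0,0,0.45,0,0,0,-1,0,0,0.4,0,0,0,-1,0,0,0.2,0,0,0,-1,0,0,0,0,0,0,-1]
}}

```text
time: 12.88
position: [0.4751, 0.0094, 0.0031]
tool_rot: [0.719, 0.645, -0.193, 0.172]
ft_force: [0.8, 0.5, 0.4]
grip_width: 0.0867
grip_force: 0.0
```

>>> {"api": "jog_arm", "payload": {
  "motion": [0,0,0.2,0,0,0,-1,0,0,0,0,0,0,-0.5,0,0,0,0,0,0,-0.2,0,0,0,0,0,0,0,0,0,0,0,0,0,0],
  "grip_force": 50
}}

```text
time: 13.5
position: [0.4753, 0.006, -0.003]
tool_rot: [0.719, 0.645, -0.192, 0.173]
ft_force: [0.0, 0.2, 0.1]
grip_width: 0.0635
grip_force: 50.0
```

```bash
cat >> h.py <<'E'
def meter_in_tool(p,r,G):
    """meter corners in the tool frame from the lying pose; G = centre"""
    c=np.array([G+x*XM+y*YM+np.array([0,0,z]) for x in(-.0825,.0825) for y in(-.032,.032) for z in(-.022,.022)])
    c=np.r_[c,[G],[G+(.0255-.05)*XM+[0,0,.028+.082]]]   # + centre + foot
    return r.inv().apply(c-p)
E
python3 - <<'E'
from h import *
p,r=pose(); G=XM*.0145-YM*.472+[0,0,.022]; M=meter_in_tool(p,r,G); np.save('M.npy',M)
print('phi',np.degrees(np.arctan2(r.as_matrix()[2,2],r.as_matrix()[:,2]@XM)))
A=(p+[0,0,.04],r)
R=Ro.from_rotvec(-YM*np.pi/2)*r
B=(-R.apply(M[8])+XM*.02-YM*.472+[0,0,.0825+.025],R)
n=24; row(n,*B,A)
S=np.real(fmp(np.linalg.inv(H(*A))@H(*B),1/n));T=H(*A)
for k in range(n+1):
    c=M@T[:3,:3].T+T[:3,3]
    if k%4==0:print(k,np.round([c[:8,2].min(),c[:8].dot(XM).min(),c[:8].dot(XM).max()],3),np.round(T[:3,3],3))
    T=T@S
print('flask cap',onz(cam('top'),(511,280),.19),robot.get_obs()['q'])
print(delta(*A))
E
```

```text
phi -119.99217974514417
24 [ 0.016  0.    -0.131] [0.001 0.937 0.   ]
0 [ 0.04  -0.068  0.097] [0.475 0.006 0.037]
4 [ 0.025 -0.065  0.106] [0.477 0.017 0.055]
8 [ 0.015 -0.058  0.107] [0.477 0.023 0.075]
12 [ 0.01  -0.047  0.101] [0.477 0.023 0.096]
16 [ 0.01  -0.034  0.087] [0.477 0.018 0.117]
20 [ 0.015 -0.018  0.067] [0.476 0.008 0.135]
24 [ 0.025 -0.002  0.042] [ 0.474 -0.006  0.15 ]
flask cap [ 0.44265517 -0.37527272  0.19      ] [ 0.11344152  0.81221366  1.84379628 -0.77179846  0.77451767  0.86276687]
(array([-0.5 ,  0.  , -0.87]), array([0., 0., 0.]))
```

>>> {"api": "jog_arm", "payload": {
  "motion": [-0.1,0,-0.17,0,0,0,0,-0.2,0,-0.35,0,0,0,0,-0.3,0,-0.52,0,0,0,0,0,0,0,0,0,0,0]
}}

```text
time: 14.0
position: [0.4764, 0.0062, 0.0466]
tool_rot: [0.72, 0.645, -0.191, 0.174]
ft_force: [-0.9, 0.3, -4.5]
grip_width: 0.0635
grip_force: 50.0
```

>>> {"api": "jog_arm", "payload": {
  "motion": [0.016,0,-0.131,0,0.937,0,0,0.016,0,-0.131,0,0.937,0,0,0.016,0,-0.131,0,0.937,0,0,0.016,0,-0.131,0,0.937,0,0,0.016,0,-0.131,0,0.937,0,0,0.016,0,-0.131,0,0.937,0,0,0.016,0,-0.131,0,0.937,0,0,0.016,0,-0.131,0,0.937,0,0,0.016,0,-0.131,0,0.937,0,0,0.016,0,-0.131,0,0.937,0,0,0.016,0,-0.131,0,0.937,0,0,0.016,0,-0.131,0,0.937,0,0]
}}

```text
time: 15.5
position: [0.4758, 0.0234, 0.1038]
tool_rot: [0.738, 0.662, 0.097, -0.089]
ft_force: [0.3, 0.5, -3.9]
grip_width: 0.0638
grip_force: 50.0
```

```bash
python3 - <<'E'
from h import *
o=robot.get_obs();print(o['position'],o['tool_rot'],o['q'],o['time'],o['ft_force'],o['moment'])
b=robot.camera('side')
cv2.imwrite('pics/c6.png',cv2.resize(b[90:345,180:440],(610,600),interpolation=cv2.INTER_CUBIC))
E
```

```text
[0.47582422 0.02338116 0.10382921] [ 0.73788697  0.66200808  0.0970106  -0.0886401 ] [-0.3675785   0.5076284   1.91449168  0.35000234  0.82214545 -0.51192808] 15.5 [ 0.30172409  0.51356799 -3.91615353] [-0.26915428  0.08118655  0.02926191]
```

View pics/c6.png

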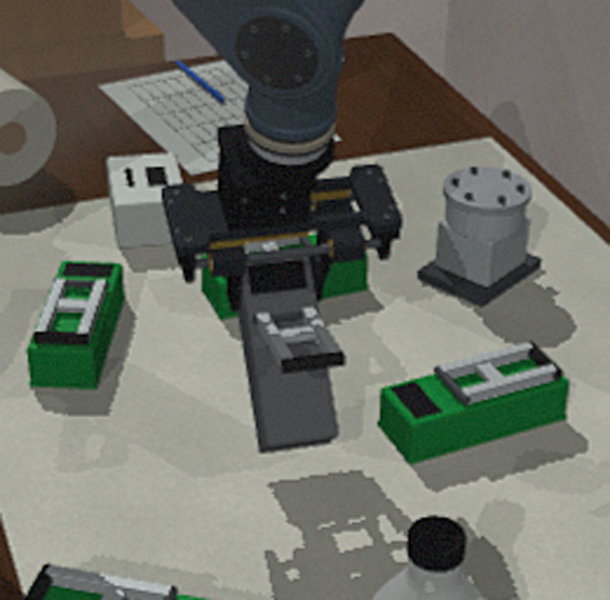

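The picture shows the meter held about 45° head-up, with the stand out and its foot bar at (312,357). There is no visible slip, so I'll continue to upright.

>>> {"api": "jog_arm", "payload": {
  "motion": [0.016,0,-0.131,0,0.937,0,0,0.016,0,-0.131,0,0.937,0,0,0.016,0,-0.131,0,0.937,0,0,0.016,0,-0.131,0,0.937,0,0,0.016,0,-0.131,0,0.937,0,0,0.016,0,-0.131,0,0.937,0,0,0.016,0,-0.131,0,0.937,0,0,0.016,0,-0.131,0,0.937,0,0,0.016,0,-0.131,0,0.937,0,0,0.016,0,-0.131,0,0.937,0,0,0.016,0,-0.131,0,0.937,0,0,0.016,0,-0.131,0,0.937,0,0]
}}

```text
time: 17.05
position: [0.4732, -0.0067, 0.1571]
tool_rot: [0.645, 0.579, 0.371, -0.334]
ft_force: [-0.2, 0.2, -4.7]
grip_width: 0.0638
grip_force: 50.0
```

```bash
python3 - <<'E'
from h import *
o=robot.get_obs();p,r=pose();print(o['q'],o['time'],'phi',np.degrees(np.arctan2(r.as_matrix()[2,2],r.as_matrix()[:,2]@XM)))
c=r.apply(np.load('M.npy'))+p;print(np.round(c,3))
C=cam('side');b=robot.camera('side');cv2.imwrite('pics/b7.png',b)
print([np.round(proj(C,x)) for x in c])
E
```

```text
[-0.78592009  0.73578725  1.81976237  0.74412066  1.45266862 -1.12049986] 17.05 phi -30.151807233552848
[[ 0.505 -0.013  0.032]
 [ 0.5   -0.057  0.032]
 [ 0.441 -0.007  0.032]
 [ 0.436 -0.05   0.032]
 [ 0.505 -0.013  0.197]
 [ 0.5   -0.057  0.197]
 [ 0.441 -0.006  0.197]
 [ 0.437 -0.05   0.197]
 [ 0.471 -0.032  0.114]
 [ 0.459 -0.141  0.09 ]]
[array([314., 257.]), array([320., 269.]), array([285., 262.]), array([290., 274.]), array([316., 190.]), array([322., 201.]), array([284., 193.]), array([289., 205.]), array([302., 233.]), array([316., 275.])]
```

```bash
python3 - <<'E'
import cv2
g=cv2.cvtColor(cv2.imread('pics/b7.png'),cv2.COLOR_BGR2GRAY)
print(g[255:290,296],g[255:290,305]);print(g[250,275:330]);print(g[262,275:330])
E
```

```text
[ 63  66  65  61  65  69  63  63  65  66  64  61  66  65  63  55 111 194
 180 181 173 162 169 176 178 182 168 100 109 118 116 115 117 117 116] [ 60  53  54  59  87 111 117 115 113 118 133 130 129 127 124 123 123 127
 126 132 114  17  27  20  60 117 112 111 114 113 114 114 114 114 111]
[177 176 177 178 175 177 178 177 181 162  70  47  58  55  58  63  61  65
  62  62  62  62  76 107 132 128 126 126 130 128 128 124 122 125 123 122
 119 115 108 102  97  92  80  81 110 136 128 104  65  44  43  36  34  43
  44]
[180 178 178 178 177 180 181 178 180 169 116  66  48  54  57  67  64  63
  64  65  65  63  64  62  70 104 131 124 125 132 115  50  66  67  64  59
  57  51  54  53  56  56  55  68 104 122  96 128 125 124 122 137 153 155
 164]
```

>>> {"api": "jog_arm", "payload": {
  "motion": [-0.18,0,0.104,0,0,0,0,-0.18,0,0.104,0,0,0,0,-0.18,0,0.104,0,0,0,0,0,0,0,0,0,0,0]
}}

```text
time: 17.6
position: [0.4736, -0.0058, 0.1328]
tool_rot: [0.645, 0.578, 0.372, -0.334]
ft_force: [-0.8, 0.5, -4.6]
grip_width: 0.0634
grip_force: 50.0
```

>>> {"api": "jog_arm", "payload": {
  "motion": [-0.043,0,0.025,0,0,0,0,-0.043,0,0.025,0,0,0,0,0,0,0,0,0,0,0]
}}

```text
time: 17.98
position: [0.4738, -0.0063, 0.1293]
tool_rot: [0.645, 0.578, 0.372, -0.333]
ft_force: [0.4, 0.8, -3.3]
grip_width: 0.0638
grip_force: 50.0
```

>>> {"api": "jog_arm", "payload": {
  "motion": [-0.043,0,0.025,0,0,0,0,0,0,0,0,0,0,0]
}}

```text
time: 18.23
position: [0.4738, -0.0063, 0.1272]
tool_rot: [0.645, 0.578, 0.372, -0.334]
ft_force: [-0.6, 0.1, -3.8]
grip_width: 0.0638
grip_force: 50.0
```

>>> {"api": "jog_arm", "payload": {
  "motion": [-0.022,0,0.0125,0,0,0,0,0,0,0,0,0,0,0]
}}

```text
time: 18.48
position: [0.4738, -0.0063, 0.1263]
tool_rot: [0.645, 0.578, 0.372, -0.334]
ft_force: [0.7, -0.0, -3.7]
grip_width: 0.0636
grip_force: 50.0
```

>>> {"api": "jog_arm", "payload": {
  "motion": [-0.022,0,0.0125,0,0,0,0,0,0,0,0,0,0,0]
}}

```text
time: 18.73
position: [0.4738, -0.0063, 0.1252]
tool_rot: [0.645, 0.578, 0.372, -0.334]
ft_force: [0.4, -0.6, -3.9]
grip_width: 0.0634
grip_force: 50.0
```

>>> {"api": "jog_arm", "payload": {
  "motion": [-0.022,0,0.0125,0,0,0,0,0,0,0,0,0,0,0]
}}

```text
time: 18.98
position: [0.4738, -0.0062, 0.1242]
tool_rot: [0.645, 0.578, 0.372, -0.334]
ft_force: [0.4, 0.6, -3.3]
grip_width: 0.0639
grip_force: 50.0
```

>>> {"api": "jog_arm", "payload": {
  "motion": [-0.022,0,0.0125,0,0,0,0,0,0,0,0,0,0,0]
}}

```text
time: 19.23
position: [0.4738, -0.0063, 0.1232]
tool_rot: [0.645, 0.578, 0.372, -0.334]
ft_force: [-0.2, 0.1, -3.7]
grip_width: 0.0636
grip_force: 50.0
```

>>> {"api": "jog_arm", "payload": {
  "motion": [-0.022,0,0.0125,0,0,0,0,0,0,0,0,0,0,0]
}}

```text
time: 19.48
position: [0.4738, -0.0061, 0.1231]
tool_rot: [0.645, 0.578, 0.373, -0.334]
ft_force: [-1.6, -2.5, 1.1]
grip_width: 0.0637
grip_force: 50.0
```

>>> {"api": "jog_arm", "payload": {
  "motion": [-0.022,0,0.0125,0,0,0,0,0,0,0,0,0,0,0]
}}

```text
time: 19.73
position: [0.4737, -0.006, 0.1231]
tool_rot: [0.644, 0.578, 0.373, -0.334]
ft_force: [-1.2, -3.1, 8.2]
grip_width: 0.0634
grip_force: 50.0
```

>>> {"api": "jog_arm", "payload": {
  "motion": [0,0,0,0,0,0,-0.3,0,0,0,0,0,0,-0.5,0,0,0,0,0,0,-1,0,0,0,0,0,0,-1,0,0,-0.2,0,0,0,-1,0,0,-0.6,0,0,0,-1,0,0,-0.8,0,0,0,-1,0,0,-0.8,0,0,0,-1,0,0,-0.6,0,0,0,-1,0.8,0,0,0,0,0,-1,0.8,0,0,0,0,0,-1]
}}

```text
time: 21.1
position: [0.466, -0.0783, 0.2375]
tool_rot: [0.645, 0.578, 0.372, -0.333]
ft_force: [0.5, -1.0, -0.3]
grip_width: 0.0872
grip_force: 0.0
```

```bash
python3 - <<'E'
from h import *
p,r=pose();print(p,robot.get_obs()['q'])
C=cam('side');b=robot.camera('side');cv2.imwrite('pics/b8.png',b);g=cv2.cvtColor(b,cv2.COLOR_BGR2GRAY)
cv2.imwrite('pics/t8.png',robot.camera('top'));cv2.imwrite('pics/w8.png',robot.camera('wrist'))
c=np.array([.471,-.032,0])
for n,x,y,z in[('bot rearL',-.022,.032,0),('bot rearR',-.022,-.032,0),('top rearL',-.022,.032,.165),('top frontL',.022,.032,.165),('top rearR',-.022,-.032,.165)]:
    print(n,np.round(proj(C,c+x*XM+y*YM+[0,0,z])))
for v in(205,225,245,265,280):print(v,g[v,278:328])
print(g[270:305,300])
R=rot(-90);T=[*(c+[0,0,0])[:2],.215];row(16,T,R)
E
```

```text
[ 0.46601931 -0.07828712  0.23747182] [-0.88750196  0.62490754  1.69638018  0.66923656  1.67359987 -1.01877608]
bot rearL [290. 286.]
bot rearR [320. 282.]
top rearL [289. 219.]
top frontL [284. 207.]
top rearR [321. 215.]
205 [39 29 34 36 31 38 32 36 33 29 36 40 35 35 31 34 33 37 33 34 27 20 24 17
 13 16 20 20  9 22 22 14 22 21 20 29 19 11 24 23 33 31 22 30 26 30 37 38
 32 42]
225 [ 99 101 114 123 119 124 110  52  53  58  54  58  65  68  62  24  25  22
  24  15  18  18  21  18  17  16  21  14  24  21  19  17  15  16  26  17
  18  25  17  27  51  53  73 102  99  96 105 119 116 113]
245 [175 177 179 174 176 178 165  99  44  55  55  58  65  63  48  43  97 137
 132 131 126  91  37  48  39  49  47  50  46  53  55  55  62  57  61  76
 107 134 128 129 139 139 124 170 162 159 157 157 158 157]
265 [169 171 169 168 172 173 167 127  44  54  54  60  66  63  61  58  63  63
  66  81 108 137 127 127 127 131 117 120 117 105  93  99  94  79  72  70
  66  56  55  64 101 128 131 127 125 121 119 151 149 148]
280 [167 168 165 165 169 169 169 172 172 165 113  43  62  68  65  66  64  64
  64  64  64  64  84 121 147 136 126 128 110  58  64  66  64  66  59  52
  55  52  52  54  67  98  96  89 112 129 124 123 125 149]
[144 148 153 144 123 121 114 120 113  93  84  74  71  76  94 116 116 118
 117 119 118 115 117 117 117 115 119 116 112 111 130 169 170 186 183]
16 [ 0.045 -0.     0.071] [ 0.001 -0.935  0.001]
```

>>> {"api": "jog_arm", "payload": {
  "motion": [0.045,0,0.071,0,-0.935,0,-1,0.045,0,0.071,0,-0.935,0,-1,0.045,0,0.071,0,-0.935,0,-1,0.045,0,0.071,0,-0.935,0,-1,0.045,0,0.071,0,-0.935,0,-1,0.045,0,0.071,0,-0.935,0,-1,0.045,0,0.071,0,-0.935,0,-1,0.045,0,0.071,0,-0.935,0,-1]
}}

```text
time: 22.25
position: [0.4687, -0.0524, 0.2309]
tool_rot: [0.72, 0.645, 0.192, -0.173]
ft_force: [0.5, 0.7, 0.6]
grip_width: 0.0869
grip_force: 0.0
```

>>> {"api": "jog_arm", "payload": {
  "motion": [0.045,0,0.071,0,-0.935,0,-1,0.045,0,0.071,0,-0.935,0,-1,0.045,0,0.071,0,-0.935,0,-1,0.045,0,0.071,0,-0.935,0,-1,0.045,0,0.071,0,-0.935,0,-1,0.045,0,0.071,0,-0.935,0,-1,0.045,0,0.071,0,-0.935,0,-1,0.045,0,0.071,0,-0.935,0,-1,0,0,0,0,0,0,-1]
}}

```text
time: 23.38
position: [0.4706, -0.031, 0.2135]
tool_rot: [0.744, 0.668, 0.0, -0.002]
ft_force: [0.0, 0.0, -0.4]
grip_width: 0.0868
grip_force: 0.0
```

```bash
python3 - <<'E'
from h import *
p,r=pose();print(p)
C=cam('wrist');w=robot.camera('wrist');cv2.imwrite('pics/w9.png',w);g=cv2.cvtColor(w,cv2.COLOR_BGR2GRAY)
c=np.array([.471,-.032,0])
for x in(-.022,.022):
  for y in(-.032,.032): print(x,y,np.round(proj(C,c+x*XM+y*YM+[0,0,.165])))
print('front bottom',np.round(proj(C,c+.022*XM)))
for v in(200,215,230,250,270):print(v,g[v,240:400:2])
print(g[60:300:3,314])
print(delta([.471,-.032,.105],rot(-90)))
E
```

```text
[ 0.47061697 -0.03097484  0.21352173]
-0.022 -0.032 [361. 286.]
-0.022 0.032 [265. 286.]
0.022 -0.032 [364. 221.]
0.022 0.032 [263. 221.]
front bottom [314. 184.]
200 [130 131 131 131 129 135 132 134 136 133 136 134 134 136 134 132 130  98
  62  62  59  48  54  61  62  62  53  41  39  35  33  37  34  37  40  47
  65  65  59  39  41  36  41  38  36  41  36  49  61  65  62  63  53  60
  64  62  76 111 116 126 133 131 130 132 130 135 133 131 132 123 120 120
 122 123 121 120 128 114  87  77]
215 [136 135 131 133 132 137 142 141 141 143 144 143 136  86  61  61  58  53
  41  52  61  58  59  61  61  58  58  61  60  60  58  61  58  59  60  60
  59  60  59  61  57  61  60  62  61  62  60  61  60  62  60  62  61  62
  58  50  55  64  64  62  78 125 132 133 131 129 123 121 123 118 118 120
 123 127 132 133 132 130 106  56]
230 [140 135 134 134 137 135 132 133 133 133 134 138 105  72  76  82  79  78
  77  77  77  78  80  79  77  79  78  81  78  79  77  80  79  79  77  79
  76  76  76  76  78  79  79  77  79  76  76  77  77  78  76  77  78  77
  79  78  78  78  76  79  74  82 125 127 120 121 120 1
[... 399 characters left out ...]
 137 139 139 136 139 137 136 134 136 131  77  68  76  76  76
  77  75  74  76  74  77  76  78  77  73  75  77  76  76  75  79  76  72
  75  77  75  77  75  77  78  75  75  76  76  76  77  76  74  75  77  76
  75  77  76  76  77  70  77 128 133 135 138 135 137 140 137 135 138 141
 140 136 138 136 138 136 137 139]
[137 133 137 139 137 139 138 137 140 141 141 140 139 139 140 141 138 138
 140 140 140 140 140 137 140 136 135 129 132 130 127 129 129 130 131 130
 122 123 121 119 120 110  69  42  79 106 108  41  56  59  58  61  57  65
  77  75  79  76  76  78  76  78  76  77  73  73  75  76  75  77  77  75
  74  76  74  71  80  87  90  94]
(array([-0.02,  0.01,  2.72]), array([-0.02, -0.04,  0.01]))
```

>>> {"api": "jog_arm", "payload": {
  "motion": [0,0,0.8,0,0,0,-1,0,0,0.8,0,0,0,-1,0,0,0.7,0,0,0,-1,0,0,0.4,0,0,0,-1,0,0,0,0,0,0,-0.5,0,0,0,0,0,0,-0.2,0,0,0,0,0,0,0,0,0,0,0,0,0,0],
  "grip_force": 25
}}

```text
time: 24.42
position: [0.4714, -0.0317, 0.1071]
tool_rot: [0.745, 0.668, 0.001, 0.0]
ft_force: [-1.4, 0.2, 2.0]
grip_width: 0.0634
grip_force: 25.0
```

```bash
python3 - <<'E'
from h import *
p,r=pose();print(p,robot.get_obs()['grip_width'],robot.get_obs()['ft_force'])
heel=np.array([.471,-.032,0])-.022*XM
A=(p+[0,0,.004],r); n=8
Q=Ro.from_rotvec(-YM*np.radians(30)); h2=heel+[0,0,.004]
B=(h2+Q.apply(A[0]-h2),Q*r)
row(n,*B,A); print(B[0]);row(16,B[0],B[1],A)
E
```

```text
[ 0.47144023 -0.03173693  0.10713923] 0.0634482414372166 [-1.43838258  0.20676987  1.98631345]
8 [-0.176  0.    -0.031] [0.001 0.937 0.001]
[ 0.46533193 -0.08795593  0.10794088]
16 [-0.088  0.    -0.017] [0.    0.469 0.001]
```

>>> {"api": "jog_arm", "payload": {
  "motion": [0,0,-0.1,0,0,0,0,-0.088,0,-0.017,0,0.469,0,0,-0.088,0,-0.017,0,0.469,0,0,-0.088,0,-0.017,0,0.469,0,0,-0.088,0,-0.017,0,0.469,0,0,-0.088,0,-0.017,0,0.469,0,0,-0.088,0,-0.017,0,0.469,0,0,-0.088,0,-0.017,0,0.469,0,0,0,0,0,0,0,0,0]
}}

```text
time: 25.55
position: [0.4684, -0.057, 0.1125]
tool_rot: [0.74, 0.663, 0.086, -0.077]
ft_force: [-0.7, -0.5, -4.1]
grip_width: 0.0635
grip_force: 25.0
```

>>> {"api": "jog_arm", "payload": {
  "motion": [-0.088,0,-0.017,0,0.469,0,0,-0.088,0,-0.017,0,0.469,0,0,-0.088,0,-0.017,0,0.469,0,0,-0.088,0,-0.017,0,0.469,0,0,-0.088,0,-0.017,0,0.469,0,0,-0.088,0,-0.017,0,0.469,0,0,-0.088,0,-0.017,0,0.469,0,0,-0.088,0,-0.017,0,0.469,0,0,0,0,0,0,0,0,0]
}}

```text
time: 26.68
position: [0.4654, -0.0854, 0.1078]
tool_rot: [0.723, 0.647, 0.182, -0.163]
ft_force: [0.2, 0.6, -4.4]
grip_width: 0.0639
grip_force: 25.0
```

>>> {"api": "jog_arm", "payload": {
  "motion": [-0.012,0,0.022,0,0,0,0,-0.012,0,0.022,0,0,0,0,0,0,0,0,0,0,0]
}}

```text
time: 27.05
position: [0.4652, -0.084, 0.1063]
tool_rot: [0.722, 0.648, 0.182, -0.163]
ft_force: [-0.5, 0.2, -3.9]
grip_width: 0.064
grip_force: 25.0
```

>>> {"api": "jog_arm", "payload": {
  "motion": [-0.012,0,0.022,0,0,0,0,0,0,0,0,0,0,0]
}}

```text
time: 27.3
position: [0.4653, -0.0843, 0.1053]
tool_rot: [0.722, 0.647, 0.182, -0.163]
ft_force: [-0.3, 0.6, -3.5]
grip_width: 0.0639
grip_force: 25.0
```

>>> {"api": "jog_arm", "payload": {
  "motion": [-0.012,0,0.022,0,0,0,0,0,0,0,0,0,0,0]
}}

```text
time: 27.55
position: [0.4654, -0.0844, 0.1045]
tool_rot: [0.722, 0.647, 0.182, -0.163]
ft_force: [-1.3, -0.6, -2.4]
grip_width: 0.0637
grip_force: 25.0
```

>>> {"api": "jog_arm", "payload": {
  "motion": [-0.01,0,0.018,0,0,0,0,0,0,0,0,0,0,0]
}}

```text
time: 27.8
position: [0.4653, -0.0846, 0.1042]
tool_rot: [0.722, 0.647, 0.182, -0.163]
ft_force: [-1.9, -2.7, 4.5]
grip_width: 0.0639
grip_force: 25.1
```

```bash
python3 - <<'E'
from h import *
b=robot.camera('side');cv2.imwrite('pics/c10.png',cv2.resize(b[130:330,200:440],(720,600),interpolation=cv2.INTER_CUBIC))
E
```

>>> {"api": "jog_arm", "payload": {
  "motion": [0,0,0,0,0,0,0,0,0,0,0,0,0,0],
  "grip_force": 4
}}

```text
time: 28.1
position: [0.4653, -0.0846, 0.1041]
tool_rot: [0.722, 0.647, 0.182, -0.163]
ft_force: [-1.9, -2.6, 6.3]
grip_width: 0.0636
grip_force: 4.2
```

>>> {"api": "jog_arm", "payload": {
  "motion": [0,0,0,0,0,0,-0.6,0,0,0,0,0,0,-1,0,0,0,0,0,0,-1,0,0,0,0,0,0,-1,0,0,-0.2,0,0,0,-1,0,0,-0.5,0,0,0,-1,0,0,-0.8,0,0,0,-1,0,0,-0.8,0,0,0,-1,0,0,-0.8,0,0,0,-1,0,0,-0.5,0,0,0,-1,0,0,0,0,0,0,-1]
}}

```text
time: 29.48
position: [0.4586, -0.1536, 0.2315]
tool_rot: [0.722, 0.647, 0.182, -0.161]
ft_force: [-0.1, -0.4, -0.4]
grip_width: 0.0872
grip_force: 0.0
```

```bash
python3 - <<'E'
from h import *
print(robot.get_obs()['ft_force'])
b=robot.camera('side');cv2.imwrite('pics/b11.png',b);t=robot.camera('top');cv2.imwrite('pics/t11.png',t)
x=np.hstack([cv2.resize(b[130:330,210:410],(400,400),interpolation=cv2.INTER_CUBIC),cv2.resize(t[160:360,240:440],(400,400),interpolation=cv2.INTER_CUBIC)])
cv2.imwrite('pics/c11.png',x)
E
```

```text
[-0.07186272 -0.36986547 -0.40425496]
```

View pics/c11.png

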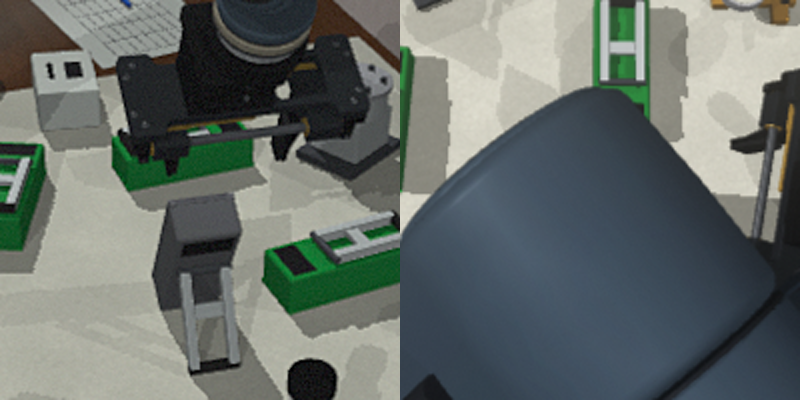

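The left half shows the meter leaning back on its stand, with the foot bar on the bench at (215,366) and the gripper clear above it. I'll check the foot position numerically, then hand in.

```bash
python3 - <<'E'
from h import *
X=onz(cam('side'),(317.5,312.5),.006);print(X,X@XM,'expected about -0.108')
if abs(X@XM+.108)<.012: print(robot.hand_in())
E
```

```text
[ 0.45842458 -0.15351661  0.006     ] -0.1030856520221882 expected about -0.108
the job is handed in; nothing more can be done
None
```

I folded the kickstand fully out while the meter lay face down, stood the meter up leaning back on it, let go and handed the job in. The last check put the foot on the bench within about 5 mm of where it should be; the hand-in gave no verdict.

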